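# Mark a tank tag with the spring stamp

### The job

Mark the aluminium tank tag with the green spring marking stamp: gently slide the tag along its channel until it is fully home against the brass stop, then draw the black knob up just until the sear catches and let go of it, then press the red paddle to fire the striker onto the tag. Do not haul the striker hard into its rubber buffer or let it slip from the fingers, leave the tag home in the stamp, and leave the other things on the counter where they are.

Things in the scene. Friction and masses are not known exactly. Their poses are not given: they have to be found in the camera images.
- stamp: Green bench marking stamp, base 140 x 90 mm, screwed to the counter. Origin on the counter straight under the striker's vertical axis; x points along the tag channel from its open mouth to the column, y to the side with the red paddle, z up. The barrel (radius 19 mm) hangs 75 to 141 mm above the counter; column (x 35 to 65 mm) and bridge (x -20 to 40 mm) end 211 mm above it.
- stop_face (a point): Foot of the brass end stop's face, in the middle of the steel bed that carries the tag: x = 25 mm and 30 mm above the counter in the stamp's frame. The bed is 43 mm wide and starts at x = -75 mm. On it two rails, 31 mm apart inside and 9 mm high, run from x = -70 mm to the stop.
- tag: Aluminium tag 110 mm long (its x) x 28 x 5 mm, about 35 g, loose on the bed in the mouth of the channel, 22 to 36 mm short of home, its outer end sticking out. Origin at the centre of its underside; x as the stamp's. Home: origin at x = -30 mm in the stamp's frame, outer end at x = -85 mm, 10 mm outside the bed.
- knob_centre (a point): Centre of the black pull knob on top of the striker's rod: an upright cylinder 28 mm in diameter and 28 mm high, its centre 236 mm above the counter on the stamp's axis when at rest. Drawn straight up. 8 mm of free rod lies between its underside and the bush below. The catch's setting differs from day to day and is not measured: feel for it. A pull over 26 N is too hard.
- striker (a joint): Draw of the striker (knob, rod, die; 0.3 kg), m; 0 at rest, die then 4 mm over the tag. Its spring pulls back 0.4 N per mm. The sear catches at a draw between 21 and 38 mm; camming it aside adds 1 to 5 N over the 16 mm before. 1.5 mm past the catch the rubber buffer (pull then 9 to 17 N) adds 8 N per mm. Once caught it stays up; the pull vanishes as the knob is eased down 2 to 6 mm.
- paddle_top (a point): Middle of the top of the red trip paddle, 26 x 28 mm, 98 mm to the stamp's +y side of the axis and 172 mm above the counter. It swings down about a pin 84 mm nearer the axis. Pressed down from above.
- trip (a joint): Swing of the trip paddle, rad: 0 at rest, grows as it is pressed down, stop at 0.32 (27 mm of paddle travel). A loaded sear lets the striker go at about 0.1 to 0.2 rad (8 to 17 mm of paddle travel), which takes 2 to 8 N downward, and a fingertip rubs sideways on it with nearly as much; a light spring returns it.
- organiser: Clear box with white clip-on lid, snapped shut, 236 x 166 x 97 mm; to be left alone. Origin at the centre of its underside.
- flake_tin: Green capped tin, 72 mm in diameter, 110 mm high; to be left alone. Origin at the centre of its underside.
- feeding_ring: Yellow plastic ring, 90 mm across, 10 mm high; to be left alone. Origin at the centre of its underside.
- spoon: Silver spoon, 150 mm long; to be left alone.
- test_tube: Glass test tube, 16 mm in diameter and 110 mm long, upright in a white holder (70 x 36 x 45 mm); to be left alone. Origin at its foot.
- reagent: Small dropper bottle, 32 mm in diameter, 75 mm high; to be left alone. Origin at the centre of its underside.
- glass_magnet: Blue magnetic glass cleaner, 75 x 40 x 42 mm; to be left alone. Origin at the centre of its underside.
Not all that is in view belongs to the job. Of the things shaped like the tag, the aluminium one is meant.

How it is judged:
By the outcome, as a careful person would: the job done as asked, in the order asked, and still so for the second after the job is handed in, with the robot touching nothing.
It also fails if it takes over 58 s, if anything falls off the work surface, if the arm or the gripper's body presses on something with over 40 N, if the wrist force passes 120 N, or if a joint passes its speed limit or range.

### The arm

A 7-joint arm with a two-finger parallel gripper is mounted at the origin on the work surface. World frame = base frame: x ahead of the robot, y to its left, z up, the work surface at z = 0. Lengths are in m, angles in rad, forces in N, time in s.
With the tool pointing down it reaches from about 0.35 to 0.9 m from the base axis. Payload 19.9 kg.
Tool frame: the origin (TCP) lies on the centre line of the jaws, within the pads' length; the fingertips stand 22 mm ahead of it and the grasp point (between the pads) lies 3 mm ahead of it (env.finger_overhang is the distance from the TCP to the fingertips, in m); z points along the fingers, y is the line along which they close (so a half turn about z gives the same grasp; the last joint's range is limited). The gripper opens to 85 mm and grips with 20 to 120 N. Pads are 22 mm wide; open, the fingers measure 114 mm over their backs; the gripper's body (76 mm by 85 mm) begins 54 mm behind the grasp point. The pads swing forward as they close: fully open they stand 13 mm farther back than shut.
Start: joints at [1.3, 0.417, -0.01, 1.614, 0.005, 1.111, -0.053], TCP at [0.142, -0.609, 0.253] pointing down, gripper open.
Joint ranges: [-2.81, 2.81], [-0.39, 2.02], [-1.27, 1.25], [0.06, 2.57], [-1.19, 4.33], [0.19, 2], [-2.82, 2.82]. Speed limits (rad/s): [1.89, 1.89, 2.39, 2.39, 3.01, 3.01, 3.01].

### API

Orientations are given as a unit quaternion [w, x, y, z].
In Python, from rig import monitor, viewer, env gives the robot as it stands. The module is installed in compiled form; this text tells all that it offers.
- The arm moves only by the shell command python3 -m handwheel 'ROWS' [OPENING] [FORCE]. ROWS is JSON, a list of rows, each a list of 2 entries, a list of its own where there are three numbers: the shift along the tool's x, y, z normalised to -1 to 1, where 1 is 0.5 m, then the turn, a rotation vector about the tool's x, y, z normalised to -1 to 1, where 1 is 90 degrees. In form: [[[tx, ty, tz], [wx, wy, wz]], ...]. A call has 1 to 20 rows; each row shifts and turns the commanded pose from where the row before left it, along the tool's axes as they then stand; what a row does not reach is not made up. A row lasts 1/10 s, in which the tool goes at most 50 mm and 8.59 degrees, less where a joint would pass 70% of its speed; a pose out of reach is approached as far as the arm can. A call with a number of a shift or a turn outside -1 to 1 is refused whole. A call with a gripper value outside its range is refused whole. OPENING is the opening, from 0 (shut) to 1 (fully open), set as the call begins (- or left out, the last holds). The fingers move at their own pace and stop on an object; FORCE is the grip in N (left out, the last holds). Time passes only in rows, so rows that do not move let the fingers close. It gives the time, the measured TCP pose, the force, the opening and the grip force at its end, in the units of the state.
- monitor.state(): the state, without advancing time (a new reading comes with each control period).
- viewer.capture(name): name is "scene" or "top"; returns the picture (384x512x3 uint8, blue, green, red); there is no depth.
- viewer.camera_info(name): a dict with "intrinsics" (3x3 intrinsics, pixels), "R" (3x3) and "t" (3): a world point X has camera coordinates R X + t. Camera axes: x right, y down, z forward; pixel columns grow to the right and rows downward; lengths in m; the calibration is good to about 2 mm. A picture is of the moment at which its call begins. camera_info takes no time and is no camera call.
- env.sign_off(): hands the job in; it is judged then, once.
The state is a dict: "time": time; "qpos": joint angles; "dq": joint speeds; "joint_torque": joint torques, N m; "tcp_pos": TCP position; "tcp_rot": TCP orientation; "force": force on the tool from outside, world axes, zero at the start; "moment": the same for the moment, N m; "opening": opening from 0.0 (shut) to 1.0 (fully open); "grasp_force": force on a finger pad.
Only numpy, scipy, OpenCV 4.12 (cv2) and the standard library are available. Lean on these libraries where they do the work, as an engineer would, in place of code of your own. Each camera call takes 0.05 s, during which the arm holds its last target. There are 200 camera calls.

## Working session

There is one attempt and no reset: what is moved stays moved. The work goes in short steps, Python scripts to look and compute and a shell command to move; the robot and the scene stay as the last step left them, time stands still between calls to the robot, and variables do not carry over. Pictures are saved under pics/ and viewed, at most 10 in all, crops included, and the job is handed in when it is done.

```bash
mkdir -p pics
python3 - <<'E'
from rig import monitor, viewer, env
import cv2, numpy as np
for n in("scene","top"):
    im=viewer.capture(n); cv2.imwrite(f"pics/{n}0.png",im)
    c=viewer.camera_info(n); print(n,np.round(c["intrinsics"],1).tolist(),(-np.array(c["R"]).T@np.array(c["t"])).round(3),np.round(c["R"],3).tolist())
s=monitor.state();print(s)
print(env.finger_overhang)
E
```

```text
scene [[366.3, 0.0, 259.5], [0.0, 366.3, 197.4], [0.0, 0.0, 1.0]] [ 1.209 -0.505  0.727] [[0.643, 0.765, -0.018], [0.442, -0.391, -0.807], [-0.625, 0.511, -0.59]]
top [[481.6, 0.0, 246.6], [0.0, 481.6, 193.0], [0.0, 0.0, 1.0]] [ 0.29  -0.024  1.548] [[0.051, -0.999, -0.005], [-0.977, -0.049, -0.206], [0.205, 0.015, -0.979]]
{'time': 0.1, 'qpos': array([ 1.29949193,  0.41790471, -0.01032128,  1.61408329,  0.00470319,
        1.11068805, -0.05299457]), 'dq': array([ 5.48214127e-04,  3.00546216e-05, -3.35716630e-04, -2.50534263e-03,
       -1.01896349e-03, -9.09550417e-04, -5.89399092e-04]), 'joint_torque': array([ 2.59683540e-03, -8.65812135e+01,  6.80667646e-01, -4.35639095e+01,
        1.91722292e-02,  5.02342693e-03, -6.36684740e-05]), 'tcp_pos': array([ 0.14230865, -0.60830464,  0.2527416 ]), 'tcp_rot': array([-5.20263042e-04,  9.93404062e-01,  1.14665120e-01, -9.98910051e-05]), 'force': array([-0.17740113, -0.87597459, -0.10191486]), 'moment': array([0.03496331, 0.01718743, 0.0300802 ]), 'grasp_force': 0.0, 'opening': 0.9985183320223086}
0.022
```

View pics/scene0.png

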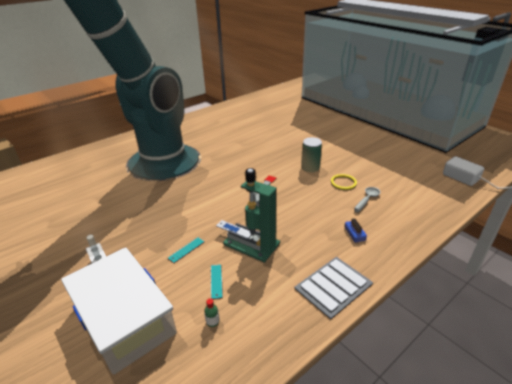

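View pics/top0.png

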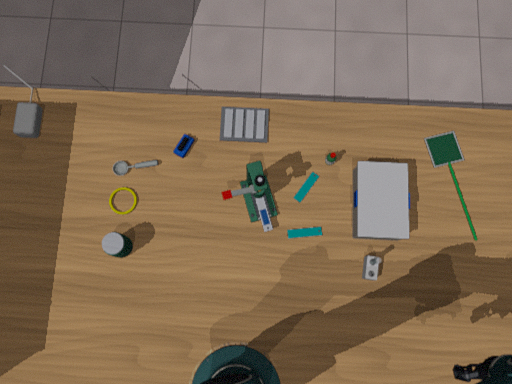

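Scene view: stamp with black knob at (250,175), tag at (238,230) and red paddle at (270,179). Top view: knob (260,180), tag (265,215), red paddle (227,195).
Things that could be taken for the tag (top view): the strip in the channel (265,215), teal strips (307,187) and (305,232), and four pale strips in a tray (245,124). By its description, the tag is the one in the channel mouth. I'll check that in a crop.

Run:
```python
import cv2, numpy as np
a=cv2.imread("pics/top0.png")[145:245,205:295]; b=cv2.imread("pics/scene0.png")[160:265,210:300]
r=lambda i,s:cv2.resize(i,None,fx=s,fy=s,interpolation=cv2.INTER_CUBIC)
A=r(a,5);B=r(b,4); H=max(A.shape[0],B.shape[0])
o=np.zeros((H,A.shape[1]+B.shape[1],3),np.uint8);o[:A.shape[0],:A.shape[1]]=A;o[:B.shape[0],A.shape[1]:]=B[:H];cv2.imwrite("pics/crop.png",o);print(o.shape)
```

```text
(500, 810, 3)
```

View pics/crop.png

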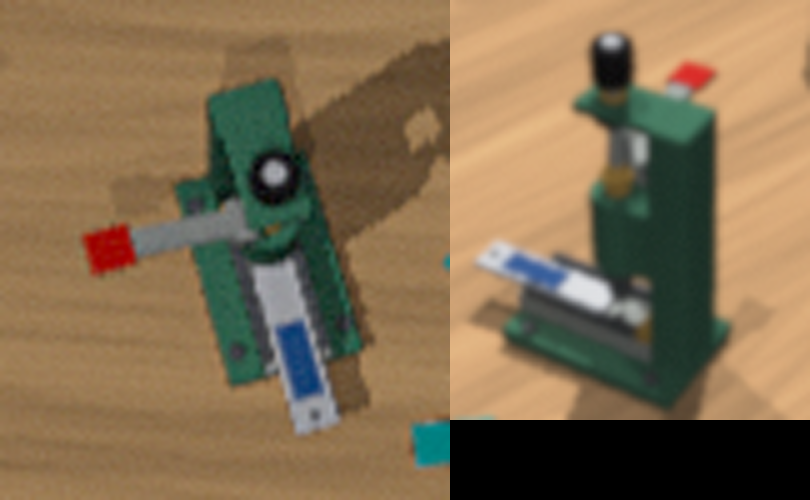

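The crop confirms it: the bare aluminium strip with the blue panel sits in the channel. Its outer end is at about (268,230) in the top view. The knob (260,180) is black and the paddle (227,195) is red.

```bash
cat > h.py <<'E'
import cv2, numpy as np
from rig import monitor, viewer, env
def ray(n,uv):
    c=viewer.camera_info(n);R=np.array(c["R"]);t=np.array(c["t"]);K=np.array(c["intrinsics"])
    return -R.T@t, R.T@np.linalg.solve(K,[uv[0],uv[1],1.])
def plane(n,uv,z):
    o,d=ray(n,uv);return o+d*(z-o[2])/d[2]
def tri(a,b):
    (o,d),(p,e)=ray("top",a),ray("scene",b)
    s,t=np.linalg.lstsq(np.c_[d,-e],p-o,rcond=None)[0];P,Q=o+s*d,p+t*e
    return (P+Q)/2,np.linalg.norm(P-Q)
def proj(n,X):
    c=viewer.camera_info(n);v=np.array(c["intrinsics"])@(np.array(c["R"])@X+np.array(c["t"]));return v[:2]/v[2]
def blob(m,box):
    x0,y0,x1,y1=box;k=np.zeros(m.shape,np.uint8);k[y0:y1,x0:x1]=m[y0:y1,x0:x1]
    n,l,s,c=cv2.connectedComponentsWithStats(k);i=1+np.argmax(s[1:,4]);return c[i],s[i],(l==i).astype(np.uint8)
def masks(im):
    h=cv2.cvtColor(im,cv2.COLOR_BGR2HSV);H,S,V=cv2.split(h)
    return dict(red=((H<8)|(H>172))&(S>150)&(V>80),black=V<45,blue=(H>100)&(H<125)&(S>120)&(V>60),white=(S<60)&(V>135),green=(H>65)&(H<90)&(S>80)&(V>40)&(V<140))
E
python3 - <<'E'
from h import *
T=cv2.imread("pics/top0.png");S=cv2.imread("pics/scene0.png");t=masks(T);s=masks(S)
r1=blob(t['red'],(215,185,240,205));r2=blob(s['red'],(260,170,285,190));print("red",r1[:2],r2[:2])
print("paddle tri",tri(r1[0],r2[0]),plane("top",r1[0],.172),plane("scene",r2[0],.172))
k1=blob(t['black'],(250,168,272,192));k2=blob(s['black'],(240,165,260,190));print("knob",k1[:2],k2[:2])
hi=(259.8,179.3);print("knobtop top",plane("top",(259.8,180.1),.25), plane("top",(259.8,180.1),.25))
print("knob tri",tri(k1[0],k2[0]))
b1=blob(t['blue'],(250,200,275,230));b2=blob(s['blue'],(215,220,245,240));print("blue",b1[:2],b2[:2])
for n,b in(("top",b1),("scene",b2)):
    ys,xs=np.nonzero(b[2]);P=np.array([plane(n,(x,y),.035)[:2] for x,y in zip(xs,ys)])
    w,v=np.linalg.eigh(np.cov(P.T));print("blue",n,P.mean(0),np.degrees(np.arctan2(v[1,1],v[0,1])),np.sqrt(12*w))
w1=blob(t['white']|t['blue'],(250,190,278,235));w2=blob(s['white']|s['blue'],(213,215,262,245))
for n,b in(("top",w1),("scene",w2)):
    ys,xs=np.nonzero(b[2]);P=np.array([plane(n,(x,y),.035)[:2] for x,y in zip(xs,ys)])
    r=cv2.minAreaRect(P.astype(np.float32)*1000);print("tag",n,b[1],r,cv2.boxPoints(r).round(0).tolist())
E
```

```text
red (array([226.50649351, 194.44155844]), array([222, 190,  10,  10,  77], dtype=int32)) (array([270.54347826, 178.32608696]), array([265, 176,  11,   6,  46], dtype=int32))
paddle tri (array([0.57160488, 0.05647521, 0.17105428]), np.float64(0.000983286785780442)) [0.57111538 0.05601926 0.172     ] [0.57287719 0.0559951  0.172     ]
knob (array([259.91044776, 180.37313433]), array([255, 175,  12,  11,  67], dtype=int32)) (array([250.19444444, 176.75      ]), array([246, 172,   9,  10,  72], dtype=int32))
knobtop top [ 0.60023475 -0.03820362  0.25      ] [ 0.60023475 -0.03820362  0.25      ]
knob tri (array([ 0.60365593, -0.03862741,  0.23277689]), np.float64(0.00026068727186676115))
blue (array([264.44444444, 216.56944444]), array([261, 210,   8,  14,  72], dtype=int32)) (array([231.32432432, 227.45945946]), array([225, 225,  13,   6,  37], dtype=int32))
blue top [ 0.53347082 -0.06063662] -162.42512476756502 [0.01628153 0.04504193]
blue scene [ 0.53443284 -0.06105733] -160.4920225549862 [0.0116699  0.04130782]
tag top [256 197  17  35 258] ((541.709716796875, -55.173431396484375), (111.08473205566406, 30.72569465637207), 18.618223190307617) [[484.0, -58.0], [494.0, -87.0], [599.0, -52.0], [589.0, -23.0]]
tag scene [216 220  43  21 251] ((554.6712646484375, -52.048553466796875), (135.48916625976562, 34.36614227294922), 21.900354385375977) [[485.0, -61.0], [498.0, -93.0], [624.0, -43.0], [611.0, -11.0]]
```

```bash
python3 -m handwheel '[[[0,0,0],[0,0,-0.05]],[[0.0576,-0.0505,0],[0,0,0]],[[0.0576,-0.0505,0],[0,0,0]],[[0.0576,-0.0505,0],[0,0,0]],[[0.0576,-0.0505,0],[0,0,0]],[[0.0576,-0.0505,0],[0,0,0]],[[0.0576,-0.0505,0],[0,0,0]],[[0.0576,-0.0505,0],[0,0,0]],[[0.0576,-0.0505,0],[0,0,0]],[[0.0576,-0.0505,0],[0,0,0]],[[0.0576,-0.0505,0],[0,0,0]],[[0.0576,-0.0505,0],[0,0,0]],[[0.0576,-0.0505,0],[0,0,0]],[[0.0576,-0.0505,0],[0,0,0]],[[0.0576,-0.0505,0],[0,0,0]],[[0.0576,-0.0505,0],[0,0,0]],[[0.0576,-0.0505,0],[0,0,0]],[[0,0,0],[0,0,0]],[[0,0,0],[0,0,0]]]' 0 40
cat >> h.py <<'E'
TH=np.radians(17.7);O=np.array([.6018,-.038])
def where():
    s=monitor.state();q=s['tcp_rot'];p=s['tcp_pos'];from scipy.spatial.transform import Rotation as Ro
    R=Ro.from_quat(np.r_[q[1:],q[0]]).as_matrix();U=np.array([[np.cos(TH),np.sin(TH)],[-np.sin(TH),np.cos(TH)]])
    print("t",round(s['time'],2),"stamp mm",np.round(1000*np.r_[U@(p[:2]-O),p[2]],1),"yaw",np.degrees(np.arctan2(R[1,0],R[0,0])).round(2),"tz",R[:,2].round(3),"F stamp",np.round(np.r_[U@s['force'][:2],s['force'][2]],2),"open",round(s['opening'],3),"grip",round(s['grasp_force'],1),"q",s['qpos'].round(2))
E
python3 -c "from h import *;where()"
```

```text
time: 2.0
tcp_pos: [0.4588, -0.0833, 0.253]
tcp_rot: [-0.0, 0.988, 0.154, -0.0]
force: [0.6, 0.5, -0.5]
opening: 0.003
grasp_force: 0.0
t 2.0 stamp mm [-150.     0.4  253. ] yaw 17.76 tz [-0.001  0.    -1.   ] F stamp [ 0.76  0.29 -0.48] open 0.003 grip 0.0 q [ 0.55  0.16 -0.48  1.98  0.08  1.02 -1.23]
```

```bash
python3 -m handwheel '[[[0,0,0.071],[0,0,0]],[[0,0,0.071],[0,0,0]],[[0,0,0.071],[0,0,0]],[[0,0,0.071],[0,0,0]],[[0,0,0.071],[0,0,0]],[[0,0,0.071],[0,0,0]],[[0,0,0],[0,0,0]],[[0.02,0,0],[0,0,0]],[[0.01,0,0],[0,0,0]],[[0,0,0],[0,0,0]]]'
python3 - <<'E'
from h import *
where();T=viewer.capture("top");S=viewer.capture("scene")
A=cv2.resize(T[170:260,220:310],None,fx=4,fy=4,interpolation=2);B=cv2.resize(S[160:260,200:300],None,fx=4,fy=4,interpolation=2)[:400]
o=np.zeros((400,760,3),np.uint8);o[:360,:360]=A;o[:,360:]=B;cv2.imwrite("pics/p1.png",o)
E
```

```text
time: 3.0
tcp_pos: [0.475, -0.0792, 0.042]
tcp_rot: [0.0, 0.988, 0.154, 0.002]
force: [0.1, 0.3, -0.5]
opening: -0.002
grasp_force: 0.0
t 3.0 stamp mm [-133.4   -0.7   42. ] yaw 17.67 tz [ 0.003 -0.    -1.   ] F stamp [ 0.21  0.27 -0.49] open -0.002 grip 0.0 q [ 0.41  0.52 -0.37  2.1   0.34  0.58 -1.46]
```

View pics/p1.png

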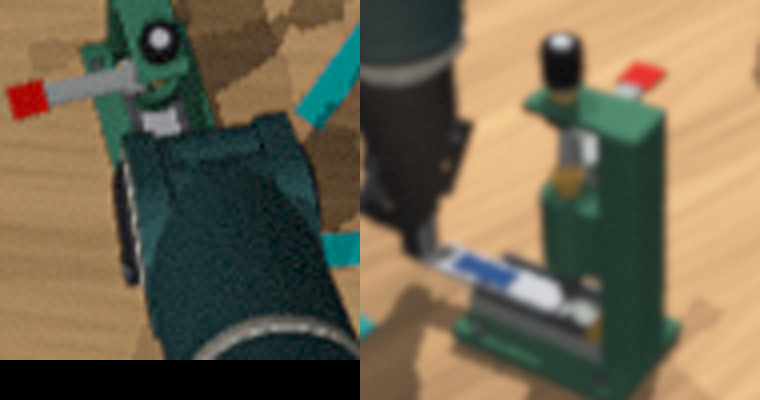

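The fingertip is at the tag's outer end, crop (430,250), with the tag still straight in the channel. I'll push it slowly.

```bash
python3 -m handwheel '[[[0.004,0,0],[0,0,0]],[[0.004,0,0],[0,0,0]],[[0.004,0,0],[0,0,0]],[[0.004,0,0],[0,0,0]],[[0.004,0,0],[0,0,0]],[[0.004,0,0],[0,0,0]],[[0.004,0,0],[0,0,0]],[[0.004,0,0],[0,0,0]],[[0.004,0,0],[0,0,0]],[[0.004,0,0],[0,0,0]],[[0.004,0,0],[0,0,0]],[[0.004,0,0],[0,0,0]],[[0.004,0,0],[0,0,0]],[[0.004,0,0],[0,0,0]],[[0,0,0],[0,0,0]]]' >/dev/null
cat >> h.py <<'E'
def blue():
    S=viewer.capture("scene");b=blob(masks(S)['blue'],(215,215,262,250));p=plane("scene",b[0],.035)[:2]-O
    print("blue stamp x mm",1000*(p@[np.cos(TH),np.sin(TH)]),"y",1000*(p@[-np.sin(TH),np.cos(TH)]),b[1])
E
python3 -c "from h import *;where();blue()"
```

```text
t 4.6 stamp mm [-1.068e+02 -1.000e-01  4.030e+01] yaw 17.67 tz [ 0.  0. -1.] F stamp [-0.81 -0.04  0.36] open 0.0 grip 0.0 q [ 0.38  0.55 -0.37  2.04  0.34  0.6  -1.48]
blue stamp x mm -51.21336028461753 y -1.791929045293821 [231 227  13   7  48]
```

```bash
python3 -m handwheel '[[[0.002,0,0],[0,0,0]],[[0.002,0,0],[0,0,0]],[[0.002,0,0],[0,0,0]],[[0.002,0,0],[0,0,0]],[[0.002,0,0],[0,0,0]],[[0.002,0,0],[0,0,0]],[[0.002,0,0],[0,0,0]],[[0,0,0],[0,0,0]]]' >/dev/null
python3 -c "from h import *;where();blue()"
python3 -m handwheel '[[[0.002,0,0],[0,0,0]],[[0.002,0,0],[0,0,0]],[[0,0,0],[0,0,0]]]' >/dev/null
python3 -c "from h import *;where();blue()"
```

```text
t 5.45 stamp mm [-100.    -0.1   40.3] yaw 17.67 tz [ 0.  0. -1.] F stamp [-0.77  0.16  0.37] open 0.005 grip 0.0 q [ 0.37  0.56 -0.37  2.02  0.34  0.61 -1.48]
blue stamp x mm -44.19132984670918 y -2.138948050730286 [232 228  14   7  51]
t 5.8 stamp mm [-98.   -0.1  40.3] yaw 17.67 tz [ 0.  0. -1.] F stamp [-0.36  0.27 -0.57] open 0.004 grip 0.0 q [ 0.37  0.56 -0.37  2.02  0.34  0.61 -1.48]
blue stamp x mm -41.80913487296849 y -1.9857582348986507 [233 228  14   7  50]
```

Now single 0.5 mm steps, checking the force each time.

```bash
python3 -m handwheel '[[[0.001,0,0],[0,0,0]],[[0.001,0,0],[0,0,0]],[[0,0,0],[0,0,0]]]' >/dev/null
python3 -c "from h import *;where()"
python3 -m handwheel '[[[0.001,0,0],[0,0,0]],[[0.001,0,0],[0,0,0]],[[0,0,0],[0,0,0]]]' >/dev/null
python3 -c "from h import *;where();blue()"
```

```text
t 6.15 stamp mm [-97.   -0.2  40.3] yaw 17.67 tz [ 0.  0. -1.] F stamp [-0.03 -0.2  -0.34] open 0.001 grip 0.0 q [ 0.37  0.57 -0.37  2.02  0.34  0.62 -1.48]
t 6.45 stamp mm [-96.1  -0.2  40.3] yaw 17.66 tz [-0.  0. -1.] F stamp [0.26 0.14 0.12] open 0.003 grip 0.0 q [ 0.37  0.57 -0.37  2.02  0.34  0.62 -1.48]
blue stamp x mm -40.586641573715724 y -1.75006941384809 [234 228  14   7  50]
```

```bash
python3 -m handwheel '[[[0.001,0,0],[0,0,0]],[[0,0,0],[0,0,0]]]' >/dev/null
python3 -c "from h import *;where()"
```

```text
t 6.7 stamp mm [-95.8  -0.2  40.2] yaw 17.66 tz [-0.  0. -1.] F stamp [-1.13 -0.68  0.66] open 0.004 grip 0.6 q [ 0.37  0.57 -0.37  2.01  0.34  0.62 -1.48]
```

```bash
python3 -m handwheel '[[[0.001,0,0],[0,0,0]],[[0,0,0],[0,0,0]]]' >/dev/null
python3 -c "from h import *;where()"
```

```text
t 6.9 stamp mm [-95.6  -0.2  40.2] yaw 17.66 tz [-0.001 -0.    -1.   ] F stamp [-5.56 -0.27  3.61] open -0.004 grip 2.6 q [ 0.37  0.57 -0.37  2.01  0.34  0.62 -1.48]
```

```bash
python3 -m handwheel '[[[0.001,0,0],[0,0,0]],[[0,0,0],[0,0,0]]]' >/dev/null
python3 -c "from h import *;where();blue()"
```

```text
t 7.1 stamp mm [-95.6  -0.2  40.1] yaw 17.65 tz [-0.002 -0.    -1.   ] F stamp [-8.26 -0.04  5.59] open -0.001 grip 3.9 q [ 0.37  0.57 -0.37  2.01  0.34  0.62 -1.48]
blue stamp x mm -40.586641573715724 y -1.75006941384809 [234 228  14   7  50]
```

Home: motion is blocked at −95.6 mm (predicted −96), the force rises to 8 N and the blue panel no longer moves. I'll back off, rise, open and go above the knob.

```bash
python3 -m handwheel '[[[-0.004,0,0],[0,0,0]],[[-0.006,0,0],[0,0,0]],[[-0.02,0,0],[0,0,0]],[[-0.03,0,0],[0,0,0]],[[0,0,-0.09],[0,0,0]],[[0,0,-0.09],[0,0,0]],[[0,0,-0.09],[0,0,0]],[[0,0,-0.09],[0,0,0]],[[0,0,-0.09],[0,0,0]],[[0,0,-0.07],[0,0,0]],[[0.05,0,0],[0,0,0]],[[0.05,0,0],[0,0,0]],[[0.05,0,0],[0,0,0]],[[0.05,0,0],[0,0,0]],[[0.05,0,0],[0,0,0]],[[0,0,0],[0,0,0]]]' 0 60 >/dev/null
python3 -c "from h import *;where();blue()"
```

```text
t 8.75 stamp mm [  1.9   0.4 299.4] yaw 17.74 tz [-0.     0.001 -1.   ] F stamp [-1.36  0.27 -1.27] open -0.0 grip 0.0 q [ 0.4   0.38 -0.51  1.6   0.2   1.21 -1.41]
blue stamp x mm -39.528366171856554 y -2.008618761275994 [234 228  14   7  47]
```

```bash
python3 -m handwheel '[[[-0.003,0.001,0],[0,0,0]],[[0,0,0],[0,0,0]],[[0,0,0],[0,0,0]],[[0,0,0],[0,0,0]],[[0,0,0],[0,0,0]],[[0,0,0],[0,0,0]],[[0,0,0.03],[0,0,0]],[[0,0,0.03],[0,0,0]],[[0,0,0.03],[0,0,0]],[[0,0,0.02],[0,0,0]],[[0,0,0.0148],[0,0,0]],[[0,0,0],[0,0,0]]]' 0.7 60 >/dev/null
python3 - <<'E'
from h import *
where();S=viewer.capture("scene");cv2.imwrite("pics/p2.png",cv2.resize(S[120:270,190:310],None,fx=4,fy=4,interpolation=2))
E
```

```text
t 10.0 stamp mm [ -1.4  -0.6 236.7] yaw 17.67 tz [-0.002  0.    -1.   ] F stamp [-0.51  0.82  0.35] open 0.7 grip 0.0 q [ 0.39  0.44 -0.5   1.68  0.23  1.09 -1.43]
```

View pics/p2.png

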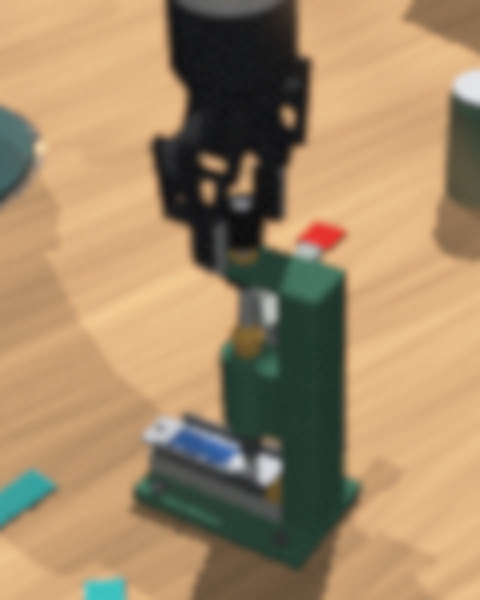

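The fingers straddle the knob, crop (240,230), and clear the bridge. The tag is home in the channel. Closing now.

```bash
python3 -m handwheel '[[[0.003,0,0],[0,0,0]],[[0,0,0],[0,0,0]],[[0,0,0],[0,0,0]],[[0,0,0],[0,0,0]],[[0,0,0],[0,0,0]],[[0,0,0],[0,0,0]],[[0,0,0],[0,0,0]],[[0,0,0],[0,0,0]]]' 0 60 >/dev/null
python3 -c "from h import *;where()"
```

```text
t 10.85 stamp mm [  0.7  -0.6 238. ] yaw 17.67 tz [ 0.001  0.    -1.   ] F stamp [ 5.56  0.99 -0.21] open 0.311 grip 58.9 q [ 0.39  0.44 -0.5   1.67  0.23  1.09 -1.44]
```

```bash
cat >> h.py <<'E'
def pull(n=4):
    z=[];f=[]
    for _ in range(n):
        s=monitor.state();z.append(s['tcp_pos'][2]*1000);f.append(s['force']);viewer.capture("scene")
    print("t %.2f z %.2f F %s open %.3f grip %.0f"%(s['time'],np.mean(z),np.mean(f,0).round(2),s['opening'],s['grasp_force']))
E
python3 -m handwheel '[[[0.001,0,0],[0,0,0]],[[0,0,0],[0,0,0]]]' >/dev/null;python3 -c "from h import *;pull()"
python3 -m handwheel '[[[0,0,-0.004],[0,0,0]],[[0,0,-0.004],[0,0,0]],[[0,0,-0.004],[0,0,0]],[[0,0,-0.004],[0,0,0]],[[0,0,0],[0,0,0]]]' >/dev/null;python3 -c "from h import *;pull()"
```

```text
t 11.20 z 237.76 F [0.53 3.17 0.6 ] open 0.308 grip 59
t 11.90 z 245.86 F [-0.74  3.17 -2.38] open 0.310 grip 59
```

```bash
python3 -m handwheel '[[[0,0,-0.004],[0,0,0]],[[0,0,-0.004],[0,0,0]],[[0,0,-0.004],[0,0,0]],[[0,0,-0.004],[0,0,0]],[[0,0,-0.004],[0,0,0]],[[0,0,0],[0,0,0]]]' >/dev/null;python3 -c "from h import *;pull()"
```

```text
t 12.70 z 255.83 F [-2.36  3.9  -6.63] open 0.310 grip 59
```

```bash
for i in 1; do python3 -m handwheel '[[[0,0,-0.002],[0,0,0]],[[0,0,-0.002],[0,0,0]],[[0,0,0],[0,0,0]]]' >/dev/null;python3 -c "from h import *;pull(3)"; done
python3 -m handwheel '[[[0,0,-0.002],[0,0,0]],[[0,0,0],[0,0,0]]]' >/dev/null;python3 -c "from h import *;pull(3)"
python3 -m handwheel '[[[0,0,-0.002],[0,0,0]],[[0,0,0],[0,0,0]]]' >/dev/null;python3 -c "from h import *;pull(3)"
```

```text
t 13.15 z 257.80 F [-2.9   3.46 -8.13] open 0.309 grip 60
t 13.50 z 258.79 F [-3.57  3.64 -9.96] open 0.310 grip 60
t 13.85 z 259.87 F [ -3.52   3.32 -11.01] open 0.309 grip 60
```

```bash
python3 -m handwheel '[[[0,0,-0.002],[0,0,0]],[[0,0,0],[0,0,0]]]' >/dev/null;python3 -c "from h import *;pull(3)"
python3 -m handwheel '[[[0,0,-0.001],[0,0,0]],[[0,0,0],[0,0,0]]]' >/dev/null;python3 -c "from h import *;pull(3)"
```

```text
t 14.20 z 260.86 F [ -3.54   3.72 -11.92] open 0.310 grip 60
t 14.55 z 261.34 F [ -3.29   3.91 -12.55] open 0.311 grip 60
```

```bash
python3 -m handwheel '[[[0,0,-0.002],[0,0,0]],[[0,0,0],[0,0,0]]]' >/dev/null;python3 -c "from h import *;pull(3)"
```

```text
t 14.90 z 262.40 F [ -3.64   4.37 -12.72] open 0.308 grip 60
```

```bash
python3 -m handwheel '[[[0,0,-0.002],[0,0,0]],[[0,0,0],[0,0,0]]]' >/dev/null;python3 -c "from h import *;pull(3)"
```

```text
t 15.25 z 263.39 F [ -3.9    3.83 -13.16] open 0.310 grip 60
```

```bash
python3 -m handwheel '[[[0,0,-0.002],[0,0,0]],[[0,0,0],[0,0,0]]]' >/dev/null;python3 -c "from h import *;pull(3)"
```

```text
t 15.60 z 264.45 F [ -3.7    4.11 -12.93] open 0.307 grip 60
```

```bash
python3 -m handwheel '[[[0,0,-0.002],[0,0,0]],[[0,0,0],[0,0,0]]]' >/dev/null;python3 -c "from h import *;pull(3)"
```

```text
t 15.95 z 265.54 F [ -4.15   3.56 -11.82] open 0.306 grip 60
```

```bash
python3 -m handwheel '[[[0,0,-0.002],[0,0,0]],[[0,0,0],[0,0,0]]]' >/dev/null;python3 -c "from h import *;pull(3)"
```

```text
t 16.30 z 266.60 F [ -4.7    4.37 -10.63] open 0.312 grip 60
```

```bash
python3 -m handwheel '[[[0,0,-0.001],[0,0,0]],[[0,0,0],[0,0,0]]]' >/dev/null;python3 -c "from h import *;pull(3)"
```

```text
t 16.65 z 267.04 F [ -3.88   3.81 -12.36] open 0.311 grip 60
```

```bash
python3 -m handwheel '[[[0,0,-0.001],[0,0,0]],[[0,0,0],[0,0,0]]]' >/dev/null;python3 -c "from h import *;pull(3)"
```

```text
t 17.00 z 267.55 F [ -4.82   4.09 -11.98] open 0.311 grip 60
```

The extra camming load is gone, so the sear has probably caught. I'll ease down to test.

```bash
python3 -m handwheel '[[[0,0,0.002],[0,0,0]],[[0,0,0.002],[0,0,0]],[[0,0,0],[0,0,0]]]' >/dev/null;python3 -c "from h import *;pull(3)"
python3 -m handwheel '[[[0,0,0.002],[0,0,0]],[[0,0,0],[0,0,0]]]' >/dev/null;python3 -c "from h import *;pull(3)"
```

```text
t 17.45 z 265.58 F [ -4.22   3.73 -10.94] open 0.313 grip 60
t 17.80 z 264.58 F [ -5.19   3.94 -11.26] open 0.311 grip 60
```

```bash
python3 -m handwheel '[[[0,0,0.002],[0,0,0]],[[0,0,0],[0,0,0]]]' >/dev/null;python3 -c "from h import *;pull(3)"
```

```text
t 18.15 z 263.57 F [ -4.75   3.36 -12.05] open 0.315 grip 60
```

The pull didn't vanish, so it hasn't caught yet. I'll go higher in small steps.

```bash
python3 -m handwheel '[[[0,0,-0.002],[0,0,0]],[[0,0,-0.002],[0,0,0]],[[0,0,-0.002],[0,0,0]],[[0,0,-0.002],[0,0,0]],[[0,0,-0.001],[0,0,0]],[[0,0,0],[0,0,0]]]' >/dev/null;python3 -c "from h import *;pull(3)"
```

```text
t 18.90 z 268.05 F [ -4.52   4.5  -11.46] open 0.308 grip 60
```

```bash
python3 -m handwheel '[[[0,0,-0.001],[0,0,0]],[[0,0,0],[0,0,0]]]' >/dev/null;python3 -c "from h import *;pull(3)"
```

```text
t 19.25 z 268.50 F [ -4.59   3.61 -12.42] open 0.310 grip 60
```

```bash
python3 -m handwheel '[[[0,0,-0.001],[0,0,0]],[[0,0,0],[0,0,0]]]' >/dev/null;python3 -c "from h import *;pull(3)"
```

```text
t 19.60 z 269.00 F [ -4.07   4.25 -12.28] open 0.312 grip 60
```

```bash
python3 -m handwheel '[[[0,0,-0.001],[0,0,0]],[[0,0,0],[0,0,0]]]' >/dev/null;python3 -c "from h import *;pull(3)"
```

```text
t 19.95 z 269.47 F [ -3.83   4.12 -12.83] open 0.308 grip 60
```

```bash
python3 -m handwheel '[[[0,0,-0.001],[0,0,0]],[[0,0,0],[0,0,0]]]' >/dev/null;python3 -c "from h import *;pull(3)"
```

```text
t 20.30 z 269.94 F [ -3.44   4.32 -13.18] open 0.311 grip 60
```

```bash
python3 -m handwheel '[[[0,0,-0.001],[0,0,0]],[[0,0,0],[0,0,0]]]' >/dev/null;python3 -c "from h import *;pull(3)"
```

```text
t 20.65 z 270.44 F [ -4.11   4.22 -13.21] open 0.312 grip 60
```

```bash
python3 -m handwheel '[[[0,0,-0.001],[0,0,0]],[[0,0,0],[0,0,0]]]' >/dev/null;python3 -c "from h import *;pull(3)"
```

```text
t 21.00 z 270.93 F [ -3.67   3.94 -13.3 ] open 0.314 grip 60
```

```bash
python3 -m handwheel '[[[0,0,-0.001],[0,0,0]],[[0,0,0],[0,0,0]]]' >/dev/null;python3 -c "from h import *;pull(3)"
```

```text
t 21.35 z 271.46 F [ -3.93   4.31 -13.24] open 0.312 grip 60
```

```bash
python3 -m handwheel '[[[0,0,-0.001],[0,0,0]],[[0,0,0],[0,0,0]]]' >/dev/null;python3 -c "from h import *;pull(3)"
```

```text
t 21.70 z 271.99 F [ -3.45   4.13 -12.37] open 0.309 grip 60
```

```bash
python3 -m handwheel '[[[0,0,-0.001],[0,0,0]],[[0,0,0],[0,0,0]]]' >/dev/null;python3 -c "from h import *;pull(3)"
```

```text
t 22.05 z 272.51 F [ -4.35   3.8  -12.64] open 0.317 grip 60
```

```bash
python3 -m handwheel '[[[0,0,-0.001],[0,0,0]],[[0,0,0],[0,0,0]]]' >/dev/null;python3 -c "from h import *;pull(3)"
```

```text
t 22.40 z 273.05 F [ -4.76   3.65 -12.49] open 0.307 grip 60
```

```bash
python3 -m handwheel '[[[0,0,-0.001],[0,0,0]],[[0,0,0],[0,0,0]]]' >/dev/null;python3 -c "from h import *;pull(3)"
```

```text
t 22.75 z 273.55 F [ -4.66   4.04 -12.23] open 0.309 grip 60
```

Run:
```python
from h import *
S=viewer.capture("scene");cv2.imwrite("pics/p3.png",cv2.resize(S[120:270,190:310],None,fx=4,fy=4,interpolation=2))
for z in (.211,.222,.230,.25,.258): print(z,(proj("scene",np.r_[O,z])-[190,120])*4)
```

```text
0.211 [240.64560747 254.55404295]
0.222 [240.06172664 239.95824452]
0.23 [239.63186546 229.21261481]
0.25 [238.53748707 201.85544559]
0.258 [238.09165834 190.71066067]
```

View pics/p3.png

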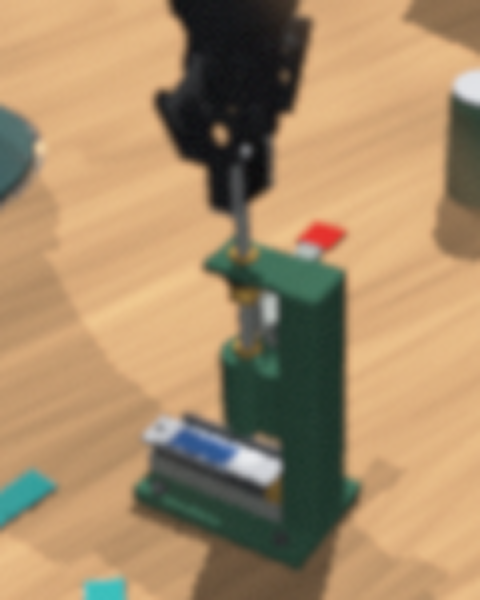

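The shiny knob top at crop (245,150) gives z≈0.287, a draw of about 36 mm, so it isn't slipping in the fingers. The brass rod collar at (240,292) is nearing the bridge. I'll continue in fine steps.

```bash
python3 -m handwheel '[[[0,0,-0.001],[0,0,0]],[[0,0,0],[0,0,0]]]' >/dev/null;python3 -c "from h import *;pull(3)"
```

```text
t 23.15 z 273.93 F [ -3.78   4.11 -13.73] open 0.308 grip 60
```

```bash
python3 -m handwheel '[[[0,0,-0.001],[0,0,0]],[[0,0,0],[0,0,0]]]' >/dev/null;python3 -c "from h import *;pull(3)"
```

```text
t 23.50 z 274.39 F [ -3.46   3.71 -13.81] open 0.308 grip 60
```

```bash
python3 -m handwheel '[[[0,0,-0.001],[0,0,0]],[[0,0,0],[0,0,0]]]' >/dev/null;python3 -c "from h import *;pull(3)"
```

```text
t 23.85 z 274.88 F [ -3.65   4.49 -14.32] open 0.310 grip 60
```

```bash
python3 -m handwheel '[[[0,0,-0.001],[0,0,0]],[[0,0,0],[0,0,0]]]' >/dev/null;python3 -c "from h import *;pull(3)"
```

```text
t 24.20 z 275.26 F [ -2.9    4.31 -16.05] open 0.309 grip 60
```

```bash
python3 -m handwheel '[[[0,0,0.002],[0,0,0]],[[0,0,0.002],[0,0,0]],[[0,0,0.002],[0,0,0]],[[0,0,0],[0,0,0]]]' >/dev/null;python3 -c "from h import *;pull(3)"
```

```text
t 24.75 z 273.12 F [-8.03  3.79 -4.7 ] open 0.312 grip 61
```

The pull collapsed from 16 N to 4.7 N on easing: the sear is holding and the buffer was only just touched. I'll ease the rest.

```bash
python3 -m handwheel '[[[0,0,0.001],[0,0,0]],[[0,0,0],[0,0,0]]]' >/dev/null;python3 -c "from h import *;pull(3)"
```

```text
t 25.10 z 273.00 F [-10.28   3.71   0.39] open 0.308 grip 61
```

```bash
python3 -m handwheel '[[[0,0,0],[0,0,0]],[[0,0,0],[0,0,0]],[[0,0,0],[0,0,0]],[[0,0,0],[0,0,0]],[[0,0,0],[0,0,0]],[[0,0,0],[0,0,0]],[[0,0,-0.02],[0,0,0]],[[0,0,-0.03],[0,0,0]],[[0,0,-0.04],[0,0,0]],[[0,0,-0.04],[0,0,0]],[[0,0,0],[0,0,0]]]' 0.7 >/dev/null
python3 - <<'E'
from h import *
where();S=viewer.capture("scene");k=blob(masks(S)['black']*1,(240,150,260,190));print(k[:2]);cv2.imwrite("pics/p4.png",cv2.resize(S[120:270,190:310],None,fx=4,fy=4,interpolation=2))
E
```

```text
t 26.25 stamp mm [  1.9  -0.8 341. ] yaw 17.67 tz [ 0.005 -0.    -1.   ] F stamp [ 0.23  0.34 -0.07] open 0.698 grip 0.0 q [ 0.41  0.35 -0.52  1.55  0.18  1.28 -1.4 ]
(array([249.63888889, 164.25      ]), array([246, 159,   8,  11,  72], dtype=int32))
```

View pics/p4.png

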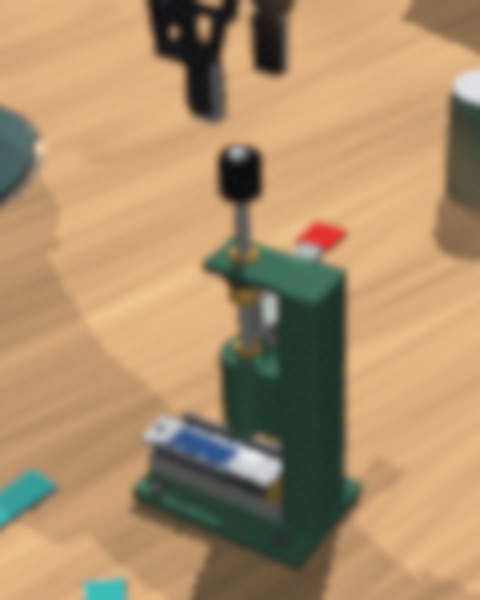

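The knob stays up on its own, crop (240,170), and the fingers are clear. On to the paddle.

```bash
python3 -m handwheel '[[[-0.001,-0.0494,0],[0,0,0]],[[-0.001,-0.0494,0],[0,0,0]],[[-0.001,-0.0494,0],[0,0,0]],[[-0.001,-0.0494,0],[0,0,0]],[[0,0,0],[0,0,0]],[[0,0,0],[0,0,0]],[[0,0,0],[0,0,0]],[[0,0,0],[0,0,0]],[[0,0,0.06],[0,0,0]],[[0,0,0.06],[0,0,0]],[[0,0,0.06],[0,0,0]],[[0,0,0.06],[0,0,0]],[[0,0,0.03],[0,0,0]],[[0,0,0],[0,0,0]],[[0,0,0],[0,0,0]]]' 0 >/dev/null; python3 -c "from h import *;where()"
```

```text
t 27.8 stamp mm [ -0.6  97.9 202.9] yaw 17.65 tz [ 0.001  0.    -1.   ] F stamp [0.01 0.33 0.64] open -0.003 grip 0.0 q [ 0.27  0.43 -0.53  1.78  0.25  1.   -1.62]
```

```bash
python3 -m handwheel '[[[0,0,0.006],[0,0,0]],[[0,0,0.006],[0,0,0]],[[0,0,0.006],[0,0,0]],[[0,0,0.006],[0,0,0]],[[0,0,0.006],[0,0,0]],[[0,0,0.006],[0,0,0]],[[0,0,0],[0,0,0]]]' >/dev/null
cat >> h.py <<'E'
def knob():
    k=blob(masks(viewer.capture("scene"))['black']*1,(240,150,260,192));print("knob",k[:2])
E
python3 -c "from h import *;where();knob()"
```

```text
t 28.5 stamp mm [ -0.9  98.9 183.8] yaw 17.71 tz [-0.     0.001 -1.   ] F stamp [-0.44  5.1   5.01] open 0.003 grip 2.9 q [ 0.26  0.45 -0.52  1.8   0.27  0.96 -1.64]
knob (array([250.67777778, 163.91111111]), array([246, 159,  14,  11,  90], dtype=int32))
```

```bash
python3 -m handwheel '[[[0,0,0.004],[0,0,0]],[[0,0,0.004],[0,0,0]],[[0,0,0],[0,0,0]]]' >/dev/null; python3 -c "from h import *;where();knob()"
```

```text
t 28.85 stamp mm [ -1.   98.4 179.7] yaw 17.7 tz [-0.  0. -1.] F stamp [-0.87  1.4   1.76] open 0.002 grip 1.2 q [ 0.26  0.46 -0.52  1.8   0.27  0.96 -1.64]
knob (array([250.38157895, 177.88157895]), array([246, 173,   9,  11,  76], dtype=int32))
```

```bash
python3 -m handwheel '[[[0,0,0.004],[0,0,0]],[[0,0,0.004],[0,0,0]],[[0,0,0],[0,0,0]]]' >/dev/null; python3 -c "from h import *;where();knob()"
```

```text
t 29.2 stamp mm [ -1.1  98.1 175.6] yaw 17.66 tz [-0.  0. -1.] F stamp [0.56 2.98 2.31] open -0.002 grip 1.4 q [ 0.26  0.46 -0.52  1.8   0.28  0.95 -1.64]
knob (array([250.22972973, 176.64864865]), array([246, 171,   9,  11,  74], dtype=int32))
```

The striker fired: the knob dropped to row 177. I'll retreat and check the tag.

```bash
python3 -m handwheel '[[[0,0,-0.01],[0,0,0]],[[0,0,-0.02],[0,0,0]],[[0,0,-0.04],[0,0,0]],[[0,0,-0.06],[0,0,0]],[[0,0,-0.08],[0,0,0]],[[0,0,-0.06],[0,0,0]],[[0,0,0],[0,0,0]],[[0,0,0],[0,0,0]]]' >/dev/null
python3 - <<'E'
from h import *
where();knob();blue()
cv2.imwrite("pics/p5.png",viewer.capture("scene")[100:340,60:400].repeat(2,0).repeat(2,1))
E
```

```text
t 30.05 stamp mm [ -1.1  97.8 311.8] yaw 17.65 tz [ 0.001 -0.    -1.   ] F stamp [-0.61 -1.11 -0.38] open 0.003 grip 0.0 q [ 0.3   0.32 -0.56  1.66  0.18  1.21 -1.57]
knob (array([250.22058824, 176.89705882]), array([246, 172,   9,  10,  68], dtype=int32))
blue stamp x mm -39.709095359843744 y -1.8759479363374485 [234 228  14   7  48]
```

View pics/p5.png

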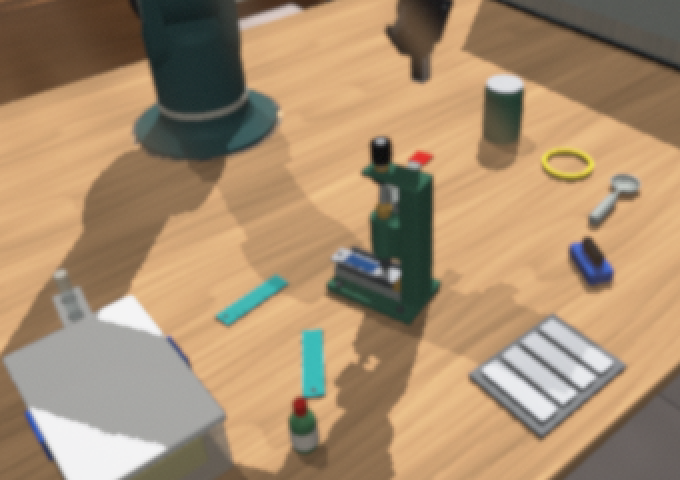

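The knob is down at (381,152), the tag is still home at (360,262), the paddle is back up, and everything else is where it was. The robot touches nothing.

```bash
python3 -c "from rig import env;print(env.sign_off())"
```

```text
the job is handed in; nothing more can be done
None
```

The job is handed in after about 30 s of robot time: the tag was slid home against the stop, the striker was drawn until the sear caught (pull about 16 N, just touching the buffer) and let go, and the paddle fired it, with the tag still home and nothing else seen to have moved.

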